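# Turn the hose-cart wheel by its spokes to bring the tyre valve upright

### The arm

A 6-joint arm with a two-finger parallel gripper is mounted at the origin on the work surface. World frame = base frame: x ahead of the robot, y to its left, z up, the work surface at z = 0. Lengths are in m, angles in rad, forces in N, time in s.
With the tool pointing down it reaches from about 0.35 to 0.975 m from the base axis. Payload 4.9 kg.
Tool frame: the origin (TCP) lies on the centre line of the jaws, within the pads' length; the fingertips stand manip.tcp_to_tips ahead of it and the grasp point (between the pads) is the TCP (manip.tcp_to_tips is the distance from the TCP to the fingertips, in m); y points along the fingers, z is the direction in which the jaws open and shut, and the axes are right-handed (so a half turn about y gives the same grasp; the last joint's range is limited). The gripper opens to 85 mm and grips with 20 to 120 N. Pads are 22 mm wide; open, the fingers measure 114 mm over their backs; the gripper's body (76 mm by 85 mm) begins 54 mm behind the grasp point. The pads swing forward as they close: fully open they stand 13 mm farther back than shut.
Start: joints at [-1.275, 0.053, 1.613, -0, 1.476, -0.119], TCP at [0.252, -0.572, 0.214] pointing down, gripper open.
Joint ranges: [-3.01, 3.01], [-1.01, 2.22], [0.06, 2.58], [-1.02, 4.17], [0.09, 2.62], [-3.14, 3.14]. Speed limits (rad/s): [2.57, 2.57, 3.14, 3.14, 3.14, 3.14].

### API

Orientations are given as a unit quaternion [w, x, y, z].
In Python, from plant import manip gives the robot as it stands.
- The arm moves only by the tool apply_moves, never from a script. Its argument "moves" is a list of rows, each a list of 7 numbers: the gripper's target within -1 to 1 (shut at 1, half-way at 0, fully open at -1), then the shift along the tool's x, y, z in mm, then the turn, a rotation vector about the tool's x, y, z in degrees. A call has 1 to 20 rows; each row shifts and turns the commanded pose from where the row before left it, along the tool's axes as they then stand; what a row does not reach is not made up. A row lasts 1/10 s, in which the tool goes at most 50 mm and 8.59 degrees, less where a joint would pass 70% of its speed; a pose out of reach is approached as far as the arm can. A call with a gripper value outside its range is refused whole. The fingers move at their own pace and stop on an object; the grip force is fixed at half the most. Time passes only in rows, so rows that do not move let the fingers close. It gives the time, the measured TCP pose, the force and the opening at its end, in the units of the state.
- manip.state(): the state, without advancing time (a new reading comes with each control period).
- manip.grab_frame(name): name is "scene" or "top" or "wrist"; returns the picture (400x640x3 uint8, blue, green, red); there is no depth.
- manip.calibration(name): a dict with "mtx" (3x3 intrinsics, pixels), "distortion" ([k1, k2, p1, p2, k3] as OpenCV has them; the pictures are not rectified), "T" (4x4, takes a point from camera to world coordinates); the wrist camera has in their place "T_tool_cam" (4x4, takes a point from camera to tool coordinates, whose origin is the TCP and whose axes are the tool frame's). Camera axes: x right, y down, z forward; pixel columns grow to the right and rows downward; lengths in m; the calibration is good to about 2 mm. A picture is of the moment at which its call begins: read the wrist's pose just before it. calibration takes no time and is no camera call.
- manip.job_done(): hands the job in, once; it reports no verdict.
The state is a dict: "time": time; "joint_pos": joint angles; "joint_vel": joint speeds; "joint_efforts": joint torques, N m; "tool_pos": TCP position; "tool_rot": TCP orientation; "contact_force": force on the tool from outside, world axes, zero at the start; "ft_torque": the same for the moment, N m; "gripper_width": opening from 0.0 (shut) to 1.0 (fully open).
Only numpy, scipy, OpenCV 4.12 (cv2) and the standard library are available. Lean on these libraries where they do the work, as an engineer would, in place of code of your own. Each camera call takes 0.05 s, during which the arm holds its last target. There are 200 camera calls.

### The job

The hose-cart wheel on the repair stand needs air, so turn it until its valve is at the very bottom, directly below the hub, with the stem pointing straight up for the air chuck. Turn it with light fingertip pushes on the spokes, one spoke and then another, drawing the fingers well clear between pushes; never push on the valve stem, and lift nothing. Leave the stand and the things lying around it where they are, and finish with the wheel at rest.

Things in the scene. Friction and masses are not known exactly. Their poses are not given: they have to be found in the camera images.
- wheel (a joint): Turn of the wheel on its level axle, rad. 0 (or a multiple of 6.283): valve at the very bottom, stem straight up, as wanted; +-3.14: valve at the top. Grows as the wheel turns clockwise seen from its spoked front. No stop or spring; balanced; a stiff bearing (0.2 N m, more when fast: about 5 N on a spoke 55 mm from the axle) keeps it where it is left, hardly coasting.
- axle (a point): Centre of the wheel, 180 mm above the bench, in the tyre's mid-plane. Turns with the wheel; x along the axle, away from the spoked front; z up at joint 0. Black tyre: outside diameter 320 mm, inside 240 mm, 40 mm wide (20 mm either side of the mid-plane), on a rim 34 mm wide, 220 mm inside diameter. The windows between the spokes are open right through.
- spokes: Grey hub and 5 spokes fixed to the wheel; origin and axes as axle. Hub 42 mm diameter, from 62 mm in front of the mid-plane (bolt) to 30 mm behind. Spokes: straight bars 12 mm wide, 22 mm deep (along the axle), 72 degrees apart; mid-depth 38 mm in front of the mid-plane at 20 mm from the axle, sloping to 9 mm at 112 mm. One lies along +z, opposite the valve, which is half-way between two others.
- valve: Valve stem: black rubber, 13 mm diameter with a 10 mm brass end, fixed to the rim and pointing inward to the hub. Origin at its foot, on the rim's inner face, 110 mm from the axle; z runs along the stem to its tip, 34 mm on (76 mm from the axle). It is in the mid-plane of the tyre.
- stand: Repair stand, 6 kg, loose on the bench: steel plate 240 x 300 x 10 mm and two slanting blue legs, 60 to 110 mm behind the wheel's mid-plane (+x side). Origin on the bench right below the wheel's centre, 70 mm from the plate's front edge; x along the axle, away from the wheel's spoked front, which faces the robot's left and somewhat outward; z up.
- pitcher: White plastic pitcher with a handle, 100 mm wide, 140 mm tall, standing on the robot's right, behind the stand; origin under its centre. Not to be disturbed.
- jug: Blue bottle of concentrate, 90 mm diameter, 200 mm tall, standing on the robot's right, behind the stand; origin under its centre. Not to be disturbed.
- wrench: Dark steel wrench about 170 mm long, lying flat in front of the stand (its -x side). Not to be disturbed.
- collar: Dark steel shaft collar, 48 mm diameter, 20 mm tall, lying flat in front of the stand (its -x side); origin under its centre. Not to be disturbed.

How it is judged:
By the outcome, as a careful person would: the job done as asked, in the order asked, and still so for the second after the job is handed in, with the robot touching nothing.
It also fails if it takes over 72 s, if anything falls off the work surface, if the arm or the gripper's body presses on something with over 40 N, if the wrist force passes 120 N, or if a joint passes its speed limit or range.

## Working session

There is one attempt and no reset: what is moved stays moved. The work goes in short steps, Python scripts to look and compute and a tool call to move; the robot and the scene stay as the last step left them, time stands still between calls to the robot, and variables do not carry over. Pictures are saved under pics/ and viewed, about 8 in all and at most 12, crops included, and the job is handed in when it is done.

Besides the shell and the picture viewer there is one more tool, called after "Request:" as a command line: name --pt "numbers of a row" for each row, then --argument value for the rest. apply_moves: Moves the arm, as the interface text tells. Its arguments: {"type":"object","properties":{"moves":{"type":"array","items":{"type":"array","items":{"type":"number"}}}},"required":["moves"]}

```bash
ls; mkdir -p pics
python3 - <<'E'
from plant import manip
import cv2,numpy as np
s=manip.state();print(s['time'],s['tool_pos'],s['tool_rot'],manip.tcp_to_tips)
for n in("scene","top"):
    cv2.imwrite(f"pics/{n}0.png",manip.grab_frame(n));c=manip.calibration(n);print(n,np.round(c['mtx'],1).tolist(),c['distortion'],np.round(c['T'],3).tolist())
c=manip.calibration("wrist");print(np.round(c['mtx'],1).tolist(),np.round(c['T_tool_cam'],3).tolist())
E
```

```text
pics
0.0 [ 0.25169174 -0.57136635  0.2130616 ] [ 0.14554077 -0.14565085  0.6926781  -0.69123134] 0.019
scene [[426.1, 0.0, 316.6], [0.0, 426.1, 206.0], [0.0, 0.0, 1.0]] [-0.09712838  0.          0.          0.          0.        ] [[0.216, 0.717, -0.663, 1.168], [0.976, -0.168, 0.136, -0.229], [-0.014, -0.676, -0.736, 0.811], [0.0, 0.0, 0.0, 1.0]]
top [[420.0, 0.0, 321.0], [0.0, 420.0, 197.0], [0.0, 0.0, 1.0]] [-0.09026411  0.          0.          0.          0.        ] [[0.01, -0.996, 0.085, 0.479], [-0.999, -0.013, -0.036, -0.104], [0.037, -0.084, -0.996, 1.037], [0.0, 0.0, 0.0, 1.0]]
[[310.1, 0.0, 316.5], [0.0, 310.1, 203.5], [0.0, 0.0, 1.0]] [[0.0, 0.96, 0.281, -0.07], [-0.0, -0.281, 0.96, -0.159], [1.0, -0.0, 0.0, 0.0], [0.0, 0.0, 0.0, 1.0]]
```

View pics/scene0.png

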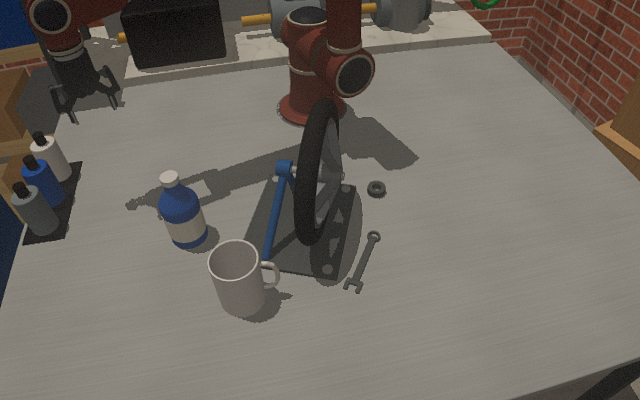

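View pics/top0.png

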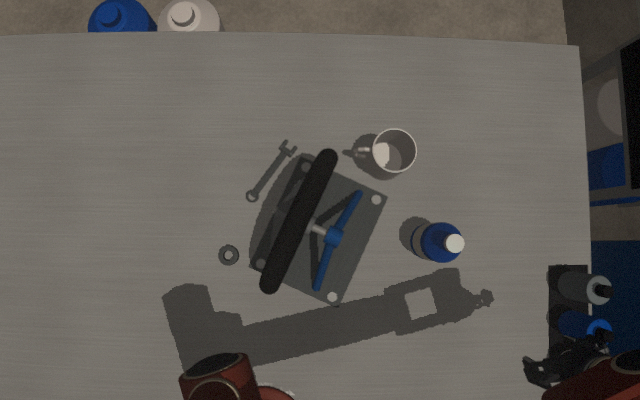

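Scene view: the wheel stands edge-on at about (322,170), with its spoked face toward +y, the collar at (376,188) and the wrench at (362,262). In the top view the tyre runs from (268,290) to (333,152). Next I'll measure it.

```bash
cat > h.py <<'E'
import numpy as np,cv2
from plant import manip
from scipy.spatial.transform import Rotation as R
def rotm(q): return R.from_quat([q[1],q[2],q[3],q[0]]).as_matrix()
def toolT():
    s=manip.state();T=np.eye(4);T[:3,:3]=rotm(s['tool_rot']);T[:3,3]=s['tool_pos'];return T
def cam(n,Tt=None):
    c=manip.calibration(n)
    return np.array(c['mtx']),np.array(c['distortion']),(np.array(c['T']) if n!='wrist' else Tt@np.array(c['T_tool_cam']))
def rays(n,px,Tt=None):
    K,d,T=cam(n,Tt);p=cv2.undistortPoints(np.float64(px).reshape(-1,1,2),K,d)[:,0]
    return T[:3,3],np.c_[p,np.ones(len(p))]@T[:3,:3].T
def plane(n,px,p0,nrm,Tt=None):
    o,v=rays(n,px,Tt);return o+v*((np.dot(np.array(p0)-o,nrm))/(v@nrm))[:,None]
def project(n,P,Tt=None):
    K,d,T=cam(n,Tt);Ti=np.linalg.inv(T)
    return cv2.projectPoints(np.float64(P).reshape(-1,1,3),cv2.Rodrigues(Ti[:3,:3])[0],Ti[:3,3],K,d)[0][:,0]
E
python3 - <<'E'
from h import *
np.set_printoptions(precision=4,suppress=True)
im=cv2.imread('pics/top0.png')
m=((im.max(2)<42)).astype(np.uint8);m[:,:240]=0;m[:,350:]=0;m[:140]=0;m[300:]=0
m=cv2.morphologyEx(m,cv2.MORPH_OPEN,np.ones((7,7)))
n,l,st,ce=cv2.connectedComponentsWithStats(m);k=1+np.argmax(st[1:,4]);print(st[k])
ys,xs=np.where(l==k);P=np.c_[xs,ys].astype(float)
c=P.mean(0);u=np.linalg.svd(P-c,full_matrices=0)[2][0];t=(P-c)@u
e=np.array([c+u*t.min(),c+u*t.max()]);print(e)
W=plane('top',e,[0,0,.18],np.array([0,0,1.]));print('ends',W,np.linalg.norm(W[0]-W[1]),W.mean(0))
d=W[1]-W[0];print('dir',np.degrees(np.arctan2(d[1],d[0])))
# plate bolts
B=plane('top',[[376,200],[333,297],[262,263],[306,167]],[0,0,.012],np.array([0,0,1.]));print(B)
for a,b in((0,1),(1,2),(2,3),(3,0)):
    d=B[b]-B[a];print(np.linalg.norm(d),np.degrees(np.arctan2(d[1],d[0])))
C=plane('top',[[228,255],[252,196],[287,150]],[0,0,.01],np.array([0,0,1.]));print('collar,wrench',C)
print(toolT())
cv2.imwrite('pics/m.png',cv2.resize(m*255,None,fx=1,fy=1))
E
```

```text
[ 260  149   77  144 3502]
[[330.1269 148.5942]
 [263.5646 291.7976]]
ends [[ 0.6527 -0.1524  0.18  ]
 [ 0.3586 -0.0208  0.18  ]] 0.32231405395556945 [ 0.5056 -0.0866  0.18  ]
dir 155.88577189869054
[[ 0.5604 -0.2763  0.012 ]
 [ 0.3237 -0.1721  0.012 ]
 [ 0.404   0.0005  0.012 ]
 [ 0.6397 -0.1028  0.012 ]]
0.25861192515358666 156.2279448870589
0.19032280275738445 65.04679220565491
0.2573169851715939 -23.66034931844777
0.19080213262300166 -114.56117895046168
collar,wrench [[ 0.4221  0.0834  0.01  ]
 [ 0.5664  0.0284  0.01  ]
 [ 0.6819 -0.0552  0.01  ]]
[[-0.9152 -0.0005  0.403   0.2517]
 [-0.403   0.0019 -0.9152 -0.5714]
 [-0.0003 -1.     -0.0019  0.2131]
 [ 0.      0.      0.      1.    ]]
```

Request:
apply_moves --pt "1 0 -50 0 0 0 0" --pt "1 0 -50 0 0 0 0" --pt "1 0 -50 0 0 0 0" --pt "1 0 -50 0 0 0 0" --pt "1 0 -50 0 0 0 0"

```text
time: 0.6
tool_pos: [0.2517, -0.5715, 0.4658]
tool_rot: [0.146, -0.146, 0.692, -0.692]
contact_force: [-0.1, -0.8, 1.0]
gripper_width: 0.145
```

Request:
apply_moves --pt "1 -50 0 -2 0 -4.6 0" --pt "1 -50 0 -2 0 -4.6 0" --pt "1 -50 0 -2 0 -4.6 0" --pt "1 -50 0 -2 0 -4.6 0" --pt "1 -50 0 -2 0 -4.6 0" --pt "1 -50 0 -2 0 -4.6 0" --pt "1 -50 0 -2 0 -4.6 0" --pt "1 -50 0 -2 0 -4.6 0" --pt "1 -50 0 -2 0 -4.6 0" --pt "1 -50 0 -2 0 -4.6 0" --pt "1 -50 0 -2 0 -4.6 0" --pt "1 -50 0 -2 0 -4.6 0" --pt "1 -50 0 -2 0 -4.6 0" --pt "1 -50 0 -2 0 -4.6 0" --pt "1 -50 0 -2 0 -4.6 0" --pt "1 -50 0 -2 0 -4.6 0" --pt "1 -50 0 -2 0 -4.6 0" --pt "1 -50 0 -2 0 -4.6 0" --pt "1 -50 0 -2 0 -4.6 0" --pt "1 -50 0 -2 0 -4.6 0"

```text
time: 2.6
tool_pos: [0.5612, 0.2708, 0.4632]
tool_rot: [-0.599, 0.6, -0.375, 0.375]
contact_force: [0.5, 0.5, -0.6]
gripper_width: -0.0
```

Request:
apply_moves --pt "1 0 0 0 0 8.3 0" --pt "1 0 0 0 0 8.3 0" --pt "1 0 0 0 0 8.3 0" --pt "1 0 0 0 0 8.3 0" --pt "1 0 0 0 0 8.3 0" --pt "1 0 0 0 0 8.3 0" --pt "1 0 0 0 0 0 -8.2" --pt "1 0 0 0 0 0 -8.2" --pt "1 0 0 0 0 0 -8.2" --pt "1 0 0 0 0 0 -8.2" --pt "1 0 0 0 0 0 -8.2" --pt "1 0 0 0 0 0 -8.2" --pt "1 0 0 0 0 0 -8.2" --pt "1 0 0 0 0 0 -8.2" --pt "1 0 0 0 0 0 -8.2" --pt "1 0 0 0 0 0 -8.2" --pt "1 0 0 0 0 0 -8"

```text
time: 4.3
tool_pos: [0.49, 0.2743, 0.3687]
tool_rot: [0.117, 0.677, -0.22, 0.692]
contact_force: [0.9, 1.3, 0.4]
gripper_width: 0.001
```

```bash
cat > pose.py <<'E'
from h import *
np.set_printoptions(precision=3,suppress=True)
s=manip.state();T=toolT();print(s['time'],s['joint_pos'],s['contact_force'],s['gripper_width']);print(T)
E
python3 pose.py
```

```text
4.3 [ 0.616  0.572  1.147 -1.023  2.588  0.534] [0.943 1.31  0.416] 0.0010187260292605163
[[-0.055 -0.46   0.886  0.49 ]
 [-0.135 -0.876 -0.463  0.274]
 [ 0.989 -0.145 -0.014  0.369]
 [ 0.     0.     0.     1.   ]]
```

```bash
cat >> h.py <<'E'
C=np.array([.504,-.089,.18]);F=np.array([.411,.9116,0]);RT=np.array([-.9116,.411,0]);UP=np.array([0,0,1.])
def to(p,Rt,n=None):
    "rows (tool frame shift mm, rotvec deg) from measured pose to target"
    T=toolT();d=np.array(p)-T[:3,3];w=R.from_matrix(T[:3,:3].T@Rt).as_rotvec()
    if n is None:n=int(max(np.ceil(np.linalg.norm(d)/.049),np.ceil(np.degrees(np.linalg.norm(w))/8.4),1))
    out=[];Rc=T[:3,:3]
    for i in range(n):
        out.append(np.r_[Rc.T@d*1000/n,np.degrees(w)/n].round(1).tolist());Rc=Rc@R.from_rotvec(w/n).as_matrix()
    return out
R0=np.c_[UP,-F,np.cross(UP,-F)]
E
python3 - <<'E'
from h import *
print(*to(C+.2*F,R0,10),sep='\n')
E
```

```text
[-16.7, 14.2, 17.2, 0.3, 0.1, -0.8]
[-17.0, 14.0, 17.1, 0.3, 0.1, -0.8]
[-17.2, 13.9, 17.0, 0.3, 0.1, -0.8]
[-17.4, 13.7, 16.9, 0.3, 0.1, -0.8]
[-17.6, 13.6, 16.8, 0.3, 0.1, -0.8]
[-17.8, 13.4, 16.7, 0.3, 0.1, -0.8]
[-18.0, 13.2, 16.6, 0.3, 0.1, -0.8]
[-18.3, 13.1, 16.5, 0.3, 0.1, -0.8]
[-18.5, 12.9, 16.4, 0.3, 0.1, -0.8]
[-18.7, 12.7, 16.3, 0.3, 0.1, -0.8]
```

Request:
apply_moves --pt "1 -17 14 17 0.3 0.1 -0.8" --pt "1 -17 14 17 0.3 0.1 -0.8" --pt "1 -17 14 17 0.3 0.1 -0.8" --pt "1 -17.5 13.7 17 0.3 0.1 -0.8" --pt "1 -17.5 13.5 17 0.3 0.1 -0.8" --pt "1 -18 13.4 16.7 0.3 0.1 -0.8" --pt "1 -18 13.2 16.6 0.3 0.1 -0.8" --pt "1 -18 13 16.5 0.3 0.1 -0.8" --pt "1 -18.5 13 16.4 0.3 0.1 -0.8" --pt "1 -18.7 12.7 16.3 0.3 0.1 -0.8" --pt "1 0 0 0 0 0 0"

```text
time: 5.4
tool_pos: [0.5644, 0.1027, 0.1558]
tool_rot: [0.145, 0.684, -0.177, 0.692]
contact_force: [-1.0, 0.2, -0.8]
gripper_width: 0.002
```

```bash
python3 pose.py
python3 - <<'E'
from h import *
T=toolT();np.save('T1.npy',T)
cv2.imwrite('pics/w1.png',cv2.rotate(manip.grab_frame('wrist'),cv2.ROTATE_180))
E
```

```text
5.4 [ 0.393  0.762  1.309 -1.023  2.261  0.724] [-1.032  0.185 -0.799] 0.00222937225580787
[[-0.021 -0.442  0.897  0.564]
 [-0.041 -0.896 -0.443  0.103]
 [ 0.999 -0.046  0.001  0.156]
 [ 0.     0.     0.     1.   ]]
```

View pics/w1.png

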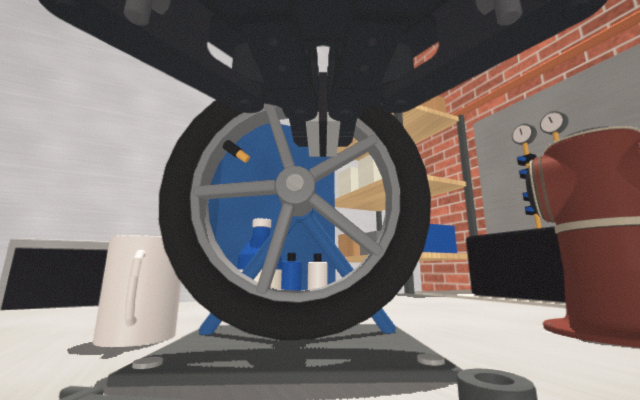

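Rotated wrist view: hub bolt at (294,184), brass valve tip at about (246,158), valve foot at about (224,143). The valve is upper left at roughly 10 o'clock, and spokes run to (197,192), (270,110), (375,145), (378,250) and (272,290). So about 118° counter-clockwise is needed. I'll compute the exact figures.

```bash
cat > val.py <<'E'
import sys
from h import *
def measure(f,Tn):
    "f: rotated wrist picture file"
    im=cv2.imread(f);T=np.load(Tn)
    hsv=cv2.cvtColor(im,cv2.COLOR_BGR2HSV)
    m=cv2.inRange(hsv,(12,140,110),(28,255,255))
    ctr=project('wrist',C,T)[0];ctr=np.array([639,399])-ctr
    yy,xx=np.mgrid[:400,:640];m[np.hypot(xx-ctr[0],yy-ctr[1])>130]=0
    n,l,st,ce=cv2.connectedComponentsWithStats(m)
    for k in range(1,n):
        if st[k,4]<15: continue
        p=plane('wrist',[np.array([639,399])-ce[k]],C,F,T)[0]-C
        a=np.degrees(np.arctan2(p@RT,-p[2]))  # 0=bottom, + toward right(ccw)
        print('brass px',ce[k].round(1),st[k,4],'r',round(float(np.linalg.norm(p))*1000,1),'right,up mm',(p@RT*1000).round(1),(p[2]*1000).round(1),'joint deg',round(-a,1))
if __name__=='__main__': measure(*sys.argv[1:3])
E
python3 val.py pics/w1.png T1.npy
python3 - <<'E'
from h import *
np.set_printoptions(precision=1,suppress=True)
T=np.load('T1.npy')
rot=lambda q:np.array([639,399])-np.array(q,float)
def wf(P): P=P-C;return np.c_[P@RT,P[:,2],P@F]*1000
print('hub bolt',wf(plane('wrist',rot([[294,184]]),C+.062*F,F,T)))
print('foot',wf(plane('wrist',rot([[224,143]]),C,F,T)))
print('spoke ends',wf(plane('wrist',rot([[197,192],[272,292],[378,250],[372,146]]),C+.01*F,F,T)))
# tyre outer rear/front extents vs px: left/right silhouette at front face
print('tyre L/R/bottom',wf(plane('wrist',rot([[160,205],[431,205],[294,338]]),C+.01*F,F,T)))
print('collar',plane('wrist',rot([[497,380]]),[0,0,.02],UP,T))
E
```

```text
brass px [242.  155.5] 87 r 83.5 right,up mm -67.5 49.1 joint deg 126.0
hub bolt [[ 0.5 -4.2 62. ]]
foot [[-90.5  65.1  -0. ]]
spoke ends [[-113.8   -0.1   10. ]
 [ -23.8 -110.6   10. ]
 [  93.2  -65.8   10. ]
 [  91.3   59.5   10. ]]
tyre L/R/bottom [[-153.6  -15.6   10. ]
 [ 158.   -13.6   10. ]
 [   0.8 -156.6   10. ]]
collar [[0.4 0.1 0. ]]
```

```bash
cat >> h.py <<'E'
def tipT(ang,r,depth,tilt=10,yaw=0):
    Rt=R0@R.from_euler('x',yaw,degrees=True).as_matrix()@R.from_euler('z',tilt,degrees=True).as_matrix()
    a=np.radians(ang);p=C+r*(np.cos(a)*RT+np.sin(a)*UP)+depth*F
    return p-.019*Rt[:,1],Rt
def tipnow():
    T=toolT();p=T[:3,3]+.019*T[:3,1]-C;x,y=p@RT,p[2]
    return dict(right=x*1e3,up=y*1e3,depth=p@F*1e3,r=np.hypot(x,y)*1e3,ang=np.degrees(np.arctan2(y,x)),tilt=np.degrees(np.arcsin(-T[2,1])))
E
python3 - <<'E'
from h import *
print(tipnow());print(*to(*tipT(294,.068,.075)),sep='\n')
E
```

```text
{'right': np.float64(24.535999595600725), 'up': np.float64(-22.85778522863699), 'depth': np.float64(182.00385772420054), 'r': np.float64(33.53347017106662), 'ang': np.float64(-42.97200323855733), 'tilt': np.float64(2.7504893181458123)}
[-10.6, 36.3, -0.1, 0.7, -0.1, 2.4]
[-9.0, 36.7, -0.5, 0.7, -0.1, 2.4]
[-7.5, 37.1, -0.9, 0.7, -0.1, 2.4]
```

Request:
apply_moves --pt "1 -10.6 36.3 0 0.7 0 2.4" --pt "1 -9 36.7 -0.5 0.7 0 2.4" --pt "1 -7.5 37 -1 0.7 0 2.4" --pt "1 0 0 0 0 0 0"

```text
time: 5.85
tool_pos: [0.516, 0.0073, 0.1232]
tool_rot: [0.087, 0.673, -0.207, 0.705]
contact_force: [-0.4, 0.3, 0.1]
gripper_width: 0.001
```

```bash
python3 pose.py
python3 - <<'E'
from h import *
print(tipnow());print(*to(*tipT(294,.068,.014)),sep='\n')
cv2.imwrite('pics/w2.png',cv2.rotate(manip.grab_frame('wrist'),cv2.ROTATE_180))
E
```

```text
5.85 [ 0.299  0.582  1.579 -0.97   2.028  0.81 ] [-0.384  0.313  0.071] 0.0013270760459830676
[[-0.08  -0.402  0.912  0.516]
 [-0.156 -0.899 -0.41   0.007]
 [ 0.985 -0.175  0.009  0.123]
 [ 0.     0.     0.     1.   ]]
{'right': np.float64(28.53677871498599), 'up': np.float64(-60.13791255711683), 'depth': np.float64(74.0054037538165), 'r': np.float64(66.56512800374912), 'ang': np.float64(-64.61461910006071), 'tilt': np.float64(10.080464261431644)}
[4.3, 29.7, 0.4, -0.1, -0.3, -0.0]
[4.2, 29.7, 0.4, -0.1, -0.3, -0.0]
```

View pics/w2.png

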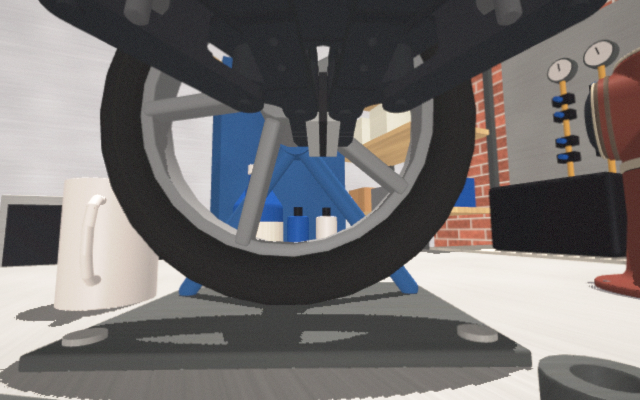

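Tips at (322,155) in the lower-right window, clear of the spokes at (262,180) and (375,165). I'll insert and print the arc rows.

Request:
apply_moves --pt "1 4.3 29.7 0.4 0 0 0" --pt "1 4.2 29.7 0.4 0 0 0" --pt "1 0 0 0 0 0 0"

```text
time: 6.2
tool_pos: [0.4947, -0.0466, 0.1218]
tool_rot: [0.087, 0.672, -0.207, 0.706]
contact_force: [0.4, 1.1, -0.2]
gripper_width: 0.001
```

```bash
cat > arc.py <<'E'
import sys
from h import *
a0,a1,r,n=map(float,sys.argv[1:5]);a=np.radians(np.linspace(a0,a1,int(n)+1));s=manip.state()
print({k:round(float(v),1) for k,v in tipnow().items()},s['contact_force'],s['time'])
c,q=np.cos(np.radians(10)),np.sin(np.radians(10))
u=np.diff(r*np.sin(a));h=np.diff(r*np.cos(a))
print(np.c_[u*c,-u*q,-h].round(1).tolist())
E
python3 arc.py -65 7 68 20
```

```text
{'right': 25.8, 'up': -61.6, 'depth': 16.1, 'r': 66.8, 'ang': -67.2, 'tilt': 10.1} [ 0.39688381  1.14168789 -0.23378521] 6.2
[[1.9, -0.3, -3.8], [2.1, -0.4, -3.7], [2.4, -0.4, -3.5], [2.6, -0.5, -3.4], [2.8, -0.5, -3.2], [3.0, -0.5, -3.0], [3.1, -0.6, -2.8], [3.3, -0.6, -2.6], [3.5, -0.6, -2.4], [3.6, -0.6, -2.2], [3.7, -0.7, -2.0], [3.9, -0.7, -1.7], [4.0, -0.7, -1.5], [4.0, -0.7, -1.2], [4.1, -0.7, -0.9], [4.2, -0.7, -0.7], [4.2, -0.7, -0.4], [4.2, -0.7, -0.1], [4.2, -0.7, 0.1], [4.2, -0.7, 0.4]]
```

Request:
apply_moves --pt "1 1.9 -0.3 -3.8 0 0 0" --pt "1 2.1 -0.4 -3.7 0 0 0" --pt "1 2.4 -0.4 -3.5 0 0 0" --pt "1 2.6 -0.5 -3.4 0 0 0" --pt "1 2.8 -0.5 -3.2 0 0 0" --pt "1 3.0 -0.5 -3.0 0 0 0" --pt "1 3.1 -0.6 -2.8 0 0 0" --pt "1 3.3 -0.6 -2.6 0 0 0"

```text
time: 7.0
tool_pos: [0.4706, -0.0353, 0.1423]
tool_rot: [0.086, 0.672, -0.207, 0.706]
contact_force: [0.8, 0.5, -0.4]
gripper_width: -0.001
```

```bash
python3 arc.py -65 7 68 20|head -1
```

```text
{'right': 52.4, 'up': -41.0, 'depth': 16.5, 'r': 66.6, 'ang': -38.1, 'tilt': 10.1} [ 0.83659796  0.53112488 -0.36733769] 7.0
```

```bash
python3 - <<'E'
from h import *
np.save('T3.npy',toolT())
cv2.imwrite('pics/w3.png',cv2.rotate(manip.grab_frame('wrist'),cv2.ROTATE_180))
E
python3 val.py pics/w3.png T3.npy
```

```text
(no output)
```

View pics/w3.png

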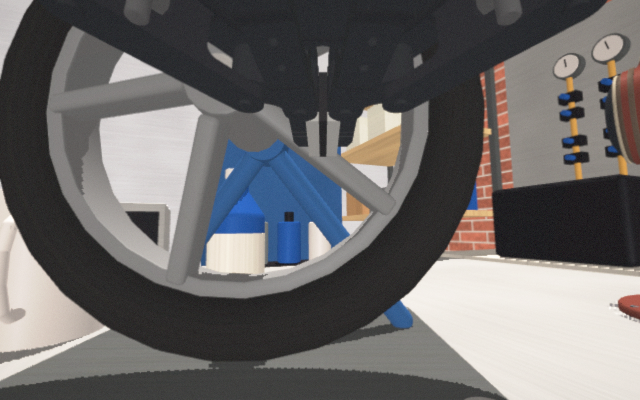

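Run:
```python
from h import *
im=cv2.imread('pics/w3.png')[80:200,240:400];im=cv2.convertScaleAbs(im,alpha=1.8,beta=20)
cv2.imwrite('pics/w3c.png',cv2.resize(im,None,fx=5,fy=5,interpolation=cv2.INTER_CUBIC)[:600,:800])
T=np.load('T3.npy')
for y in(.019,0,-.02):
  P=np.array([[x,y,z,1] for x in(-.011,.011) for z in(-.011,.011)])@T.T
  print(y,(np.array([639,399])-project('wrist',P[:,:3],T)).round().tolist())
```

```text
0.019 [[340.0, 182.0], [304.0, 182.0], [339.0, 148.0], [304.0, 148.0]]
0 [[342.0, 170.0], [302.0, 170.0], [341.0, 134.0], [302.0, 134.0]]
-0.02 [[344.0, 156.0], [299.0, 156.0], [343.0, 115.0], [300.0, 115.0]]
```

View pics/w3c.png

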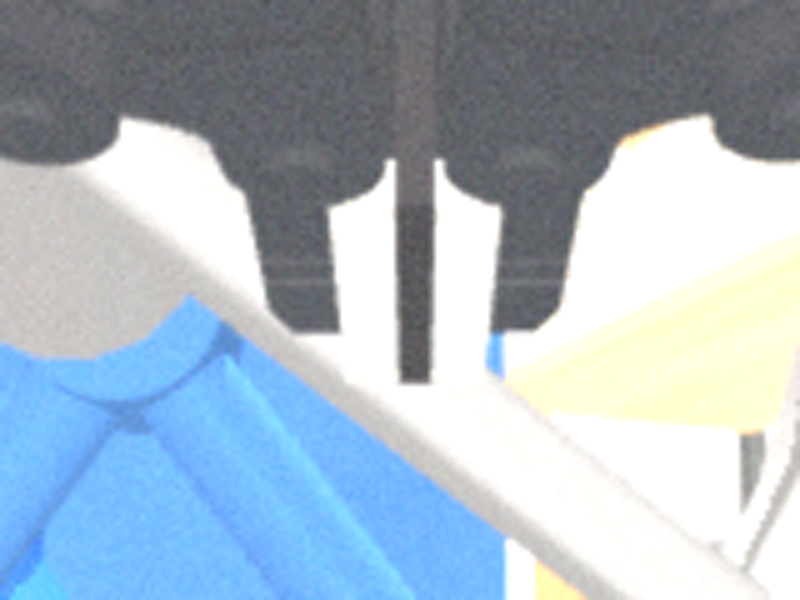

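The fingertip passes in front of the spoke and there is no force, so the tips aren't as deep as computed. I'll check against the top camera.

Run:
```python
from h import *
im=manip.grab_frame('top');T=toolT()
P=(np.array([[0,y,0,1] for y in(.019,0,-.054)])@T.T)[:,:3]
q=project('top',P);print(q.round(1))
x0,y0=220,140
cr=cv2.resize(im[y0:y0+150,x0:x0+190],None,fx=4,fy=4,interpolation=cv2.INTER_CUBIC);cr=cv2.convertScaleAbs(cr,alpha=1.6,beta=15)
for p,c in zip(q,((0,0,255),(0,255,0),(255,0,255))): cv2.drawMarker(cr,tuple(int(v) for v in (p-[x0,y0])*4),c,cv2.MARKER_CROSS,14,1)
cv2.imwrite('pics/t2.png',cr)
```

```text
[[281.2 239.6]
 [273.1 235.9]
 [249.8 225.4]]
```

View pics/t2.png

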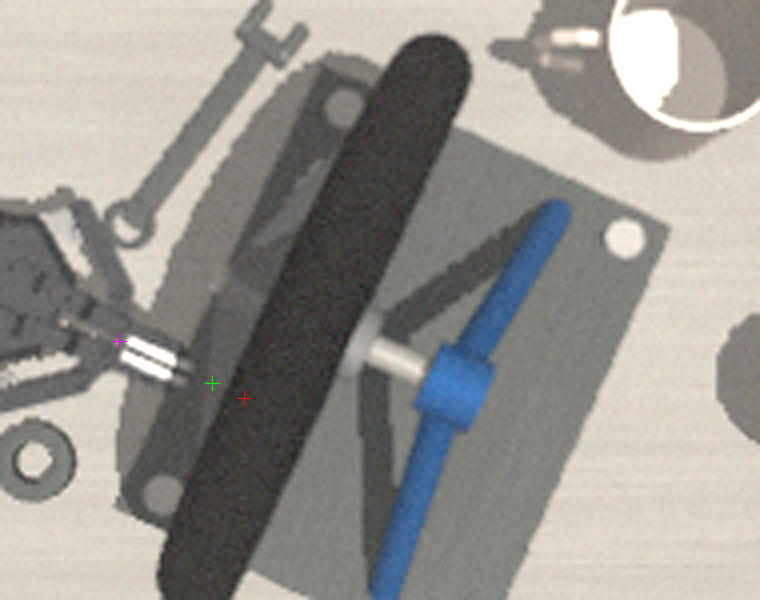

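Top view: the real fingertip end is at crop (195,368), short of the predicted TCP (212,383) and tip (245,398). I'll quantify the gap and correct the tip offset.

Run:
```python
from h import *
np.set_printoptions(precision=1,suppress=True)
T=toolT()
for z in (.13,.145,.16):
    p=plane('top',[[220+195/4,140+368/4],[220+120/4,140+345/4]],[0,0,z],UP)
    print(z,((p-T[:3,3])@T[:3,:3])*1000)
# wrist: tip lower edge px (322,157) rotated at given tool x
o,v=rays('wrist',[[639-323,399-157]],T)
o=(o-T[:3,3])@T[:3,:3];v=v[0]@T[:3,:3]
for x in(-.011,-.005,0): k=(x-o[0])/v[0];print(x,(o+k*v)*1000)
```

```text
0.13 [[-14.7 -10.5   3. ]
 [-22.  -51.6  -2.7]]
0.145 [[  0.3 -11.9   3.7]
 [ -6.9 -52.4  -1.9]]
0.16 [[ 15.3 -13.4   4.4]
 [  8.2 -53.2  -1.1]]
-0.011 [-11.  -18.3  -0.7]
-0.005 [-5.  -4.4 -0.7]
0 [ 0.   7.1 -0.7]
```

```bash
sed -i 's/-\.019\*Rt/+.013*Rt/;s/+\.019\*T\[:3,1\]/-.013*T[:3,1]/' h.py
python3 - <<'E'
from h import *
print(tipnow())
print(*to(*tipT(-66,.075,.048)),sep='\n')
print(*to(*tipT(-66,.075,.014)),sep='\n')
E
```

```text
{'right': np.float64(52.411924377680585), 'up': np.float64(-35.13929697030993), 'depth': np.float64(48.18496727581519), 'r': np.float64(63.101347121431104), 'ang': np.float64(-33.83966700604536), 'tilt': np.float64(10.166439572431525)}
[-33.0, 6.2, 21.4, -0.3, -0.6, -0.2]
[-13.5, 19.8, 10.7, -0.2, -0.3, -0.1]
[-13.5, 19.8, 10.8, -0.2, -0.3, -0.1]
```

Request:
apply_moves --pt "1 -16.5 3.1 10.7 0 -0.3 0" --pt "1 -16.5 3.1 10.7 0 -0.3 0" --pt "1 2 11 0 0 0 0" --pt "1 2 11 0 0 0 0" --pt "1 2 11.4 0 0 0 0" --pt "1 0 0 0 0 0 0"

```text
time: 7.7
tool_pos: [0.475, -0.0753, 0.1086]
tool_rot: [0.086, 0.675, -0.209, 0.702]
contact_force: [-0.4, -0.5, -0.2]
gripper_width: -0.001
```

```bash
python3 arc.py -64 8 75 20
```

```text
{'right': 32.1, 'up': -69.1, 'depth': 13.3, 'r': 76.2, 'ang': -65.1, 'tilt': 10.2} [-0.39053109 -0.47414953 -0.15645595] 7.7
[[2.2, -0.4, -4.2], [2.4, -0.4, -4.0], [2.7, -0.5, -3.9], [2.9, -0.5, -3.7], [3.1, -0.5, -3.5], [3.3, -0.6, -3.3], [3.5, -0.6, -3.1], [3.7, -0.7, -2.8], [3.9, -0.7, -2.6], [4.0, -0.7, -2.3], [4.2, -0.7, -2.1], [4.3, -0.8, -1.8], [4.4, -0.8, -1.5], [4.5, -0.8, -1.3], [4.5, -0.8, -1.0], [4.6, -0.8, -0.7], [4.6, -0.8, -0.4], [4.6, -0.8, -0.1], [4.6, -0.8, 0.2], [4.6, -0.8, 0.5]]
```

Request:
apply_moves --pt "1 2.2 -0.4 -4.2 0 0 0" --pt "1 2.4 -0.4 -4.0 0 0 0" --pt "1 2.7 -0.5 -3.9 0 0 0" --pt "1 2.9 -0.5 -3.7 0 0 0" --pt "1 3.1 -0.5 -3.5 0 0 0" --pt "1 3.3 -0.6 -3.3 0 0 0" --pt "1 3.5 -0.6 -3.1 0 0 0" --pt "1 3.7 -0.7 -2.8 0 0 0"

```text
time: 8.5
tool_pos: [0.45, -0.0626, 0.1324]
tool_rot: [0.085, 0.676, -0.208, 0.702]
contact_force: [2.8, -0.8, -1.7]
gripper_width: 0.001
```

```bash
python3 arc.py -64 8 75 20|head -1
```

```text
{'right': 60.1, 'up': -45.2, 'depth': 14.7, 'r': 75.2, 'ang': -37.0, 'tilt': 10.3} [ 2.77283105 -0.75048545 -1.72374836] 8.5
```

Contact force of about 3 N, as expected for the bearing at this radius. I'll continue the push.

Request:
apply_moves --pt "1 3.9 -0.7 -2.6 0 0 0" --pt "1 4.0 -0.7 -2.3 0 0 0" --pt "1 4.2 -0.7 -2.1 0 0 0" --pt "1 4.3 -0.8 -1.8 0 0 0" --pt "1 4.4 -0.8 -1.5 0 0 0" --pt "1 4.5 -0.8 -1.3 0 0 0" --pt "1 4.5 -0.8 -1.0 0 0 0" --pt "1 4.6 -0.8 -0.7 0 0 0" --pt "1 4.6 -0.8 -0.4 0 0 0" --pt "1 4.6 -0.8 -0.1 0 0 0" --pt "1 4.6 -0.8 0.2 0 0 0" --pt "1 4.6 -0.8 0.5 0 0 0"

```text
time: 9.7
tool_pos: [0.4368, -0.0558, 0.1851]
tool_rot: [0.085, 0.675, -0.21, 0.702]
contact_force: [0.7, -1.4, -3.4]
gripper_width: -0.001
```

```bash
python3 arc.py -64 8 75 20|head -1
```

```text
{'right': 74.9, 'up': 7.4, 'depth': 15.5, 'r': 75.3, 'ang': 5.7, 'tilt': 10.4} [ 0.67123407 -1.35088825 -3.41550247] 9.7
```

Request:
apply_moves --pt "1 -8 0 0 0 0 0" --pt "1 -8.5 -47.5 0 0 0 0" --pt "1 -8.5 -47.5 0 0 0 0" --pt "1 0 0 0 0 0 0"

```text
time: 10.1
tool_pos: [0.4795, 0.037, 0.1776]
tool_rot: [0.084, 0.675, -0.209, 0.703]
contact_force: [0.8, -0.3, 0.1]
gripper_width: 0.005
```

Run:
```python
from h import *
print(tipnow())
print(*to([.566,.103,.158],tipT(0,.07,0,6)[1]),sep='\n')
```

```text
{'right': np.float64(74.1680434516237), 'up': np.float64(-0.03568653061467031), 'depth': np.float64(117.53701112465808), 'r': np.float64(74.168052037049), 'ang': np.float64(-0.02756830754512535), 'tilt': np.float64(10.401744840484596)}
[-12.2, -30.1, 17.4, -0.1, -0.0, -1.5]
[-11.4, -30.5, 17.3, -0.1, -0.0, -1.5]
[-10.6, -30.8, 17.3, -0.1, -0.0, -1.5]
```

Request:
apply_moves --pt "1 -12 -30 17.4 0 0 -1.5" --pt "1 -11.4 -30.5 17.3 0 0 -1.5" --pt "1 -10.6 -30.8 17.3 0 0 -1.5" --pt "1 0 0 0 0 0 0"

```text
time: 10.5
tool_pos: [0.565, 0.1004, 0.1545]
tool_rot: [0.113, 0.684, -0.182, 0.697]
contact_force: [-0.9, -0.3, -1.3]
gripper_width: -0.001
```

```bash
cat > look.py <<'E'
import sys
from h import *
from val import measure
n=sys.argv[1];np.save(f'T{n}.npy',toolT())
cv2.imwrite(f'pics/w{n}.png',cv2.rotate(manip.grab_frame('wrist'),cv2.ROTATE_180))
print({k:round(float(v),1) for k,v in tipnow().items()},manip.state()['time'])
measure(f'pics/w{n}.png',f'T{n}.npy')
E
python3 look.py 4
python3 - <<'E'
from h import *
print(*to(*tipT(-75,.075,.060)),sep='\n')
E
```

```text
{'right': 22.8, 'up': -23.1, 'depth': 209.7, 'r': 32.5, 'ang': -45.3, 'tilt': 5.7} 10.55
brass px [238.5 211.4] 94 r 83.3 right,up mm -76.8 -32.3 joint deg 67.2
[-8.8, 38.4, 0.8, -0.0, 0.0, 1.1]
[-8.1, 38.6, 0.8, -0.0, 0.0, 1.1]
[-7.4, 38.8, 0.8, -0.0, 0.0, 1.1]
[-6.6, 38.9, 0.8, -0.0, 0.0, 1.1]
```

View pics/w4.png

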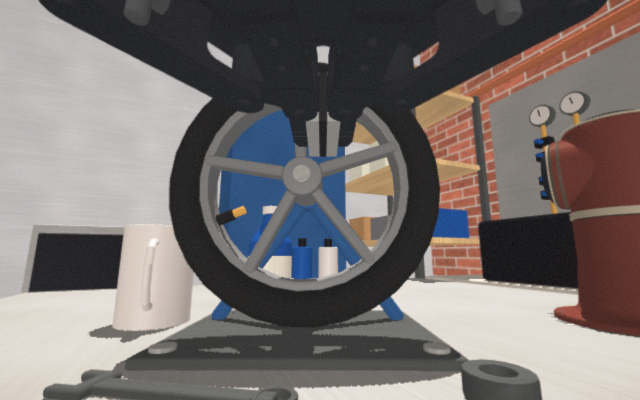

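Valve at (238,212), so the joint is now about +67° after 59° counter-clockwise. The lower-right spoke, ending at (370,262), is next.

Request:
apply_moves --pt "1 -8.8 38.4 0.8 0 0 1.1" --pt "1 -8.1 38.6 0.8 0 0 1.1" --pt "1 -7.4 38.8 0.8 0 0 1.1" --pt "1 -6.6 38.9 0.8 0 0 1.1" --pt "1 0 0 0 0 0 0"

```text
time: 11.05
tool_pos: [0.5013, -0.0418, 0.1062]
tool_rot: [0.088, 0.676, -0.21, 0.7]
contact_force: [-0.4, 0.1, -0.2]
gripper_width: 0.004
```

```bash
python3 - <<'E'
from h import *
print(tipnow())
print(*to(*tipT(-75,.075,.014),4),sep='\n')
E
python3 arc.py -75 -1 75 20
```

```text
{'right': np.float64(21.83855037858253), 'up': np.float64(-71.4912384902302), 'depth': np.float64(54.687153282612094), 'r': np.float64(74.75238767761776), 'ang': np.float64(-73.01357094755332), 'tilt': np.float64(10.102882345267526)}
[1.6, 10.1, 0.7, 0.1, 0.0, -0.0]
[1.6, 10.1, 0.6, 0.1, 0.0, -0.0]
[1.5, 10.1, 0.6, 0.1, 0.0, -0.0]
[1.5, 10.1, 0.6, 0.1, 0.0, -0.0]
{'right': 21.8, 'up': -71.5, 'depth': 54.7, 'r': 74.8, 'ang': -73.0, 'tilt': 10.1} [-0.4494075   0.11830949 -0.23285528] 11.05
[[1.4, -0.2, -4.6], [1.7, -0.3, -4.5], [2.0, -0.3, -4.4], [2.2, -0.4, -4.3], [2.5, -0.4, -4.1], [2.8, -0.5, -3.9], [3.0, -0.5, -3.8], [3.2, -0.6, -3.6], [3.5, -0.6, -3.3], [3.7, -0.6, -3.1], [3.9, -0.7, -2.9], [4.0, -0.7, -2.6], [4.2, -0.7, -2.3], [4.3, -0.8, -2.1], [4.4, -0.8, -1.8], [4.5, -0.8, -1.5], [4.6, -0.8, -1.2], [4.7, -0.8, -0.9], [4.7, -0.8, -0.6], [4.8, -0.8, -0.2]]
```

Request:
apply_moves --pt "1 1.6 10.1 0.7 0 0 0" --pt "1 1.6 10.1 0.6 0 0 0" --pt "1 1.5 10.1 0.6 0 0 0" --pt "1 1.5 10.1 0.6 0 0 0" --pt "1 0 0 0 0 0 0"

```text
time: 11.55
tool_pos: [0.4896, -0.0748, 0.1047]
tool_rot: [0.086, 0.675, -0.212, 0.702]
contact_force: [0.3, 0.7, -0.4]
gripper_width: -0.001
```

Request:
apply_moves --pt "1 1.4 -0.2 -4.6 0 0 0" --pt "1 1.7 -0.3 -4.5 0 0 0" --pt "1 2.0 -0.3 -4.4 0 0 0" --pt "1 2.2 -0.4 -4.3 0 0 0" --pt "1 2.5 -0.4 -4.1 0 0 0" --pt "1 2.8 -0.5 -3.9 0 0 0" --pt "1 3.0 -0.5 -3.8 0 0 0" --pt "1 3.2 -0.6 -3.6 0 0 0" --pt "1 3.5 -0.6 -3.3 0 0 0" --pt "1 3.7 -0.6 -3.1 0 0 0" --pt "1 3.9 -0.7 -2.9 0 0 0" --pt "1 4.0 -0.7 -2.6 0 0 0" --pt "1 4.2 -0.7 -2.3 0 0 0" --pt "1 4.3 -0.8 -2.1 0 0 0" --pt "1 4.4 -0.8 -1.8 0 0 0" --pt "1 4.5 -0.8 -1.5 0 0 0" --pt "1 4.6 -0.8 -1.2 0 0 0" --pt "1 4.7 -0.8 -0.9 0 0 0"

```text
time: 13.35
tool_pos: [0.4397, -0.052, 0.1665]
tool_rot: [0.085, 0.675, -0.212, 0.702]
contact_force: [2.9, 0.6, -2.7]
gripper_width: 0.0
```

```bash
python3 arc.py -75 -1 75 20|head -1
```

```text
{'right': 73.7, 'up': -11.2, 'depth': 20.1, 'r': 74.6, 'ang': -8.6, 'tilt': 10.5} [ 2.86786835  0.60939853 -2.70658394] 13.35
```

```bash
python3 look.py 5
```

```text
{'right': 73.8, 'up': -10.1, 'depth': 20.2, 'r': 74.5, 'ang': -7.8, 'tilt': 10.4} 13.4
```

Request:
apply_moves --pt "1 3.5 -0.6 -0.4 0 0 0" --pt "1 0 0 0 0 0 0" --pt "1 -8 0 0 0 0 0" --pt "1 -8.5 -47.5 0 0 0 0" --pt "1 -8.5 -47.5 0 0 0 0" --pt "1 -8 -30 17.4 0 0 -1.5" --pt "1 -8 -30.5 17.3 0 0 -1.5" --pt "1 -7.6 -30.8 17.3 0 0 -1.5" --pt "1 0 0 0 0 0 0" --pt "1 0 0 0 0 0 0"

```text
time: 14.4
tool_pos: [0.5656, 0.1014, 0.1521]
tool_rot: [0.114, 0.683, -0.184, 0.697]
contact_force: [-0.4, -0.0, -0.0]
gripper_width: -0.004
```

```bash
python3 look.py 6
```

```text
{'right': 22.2, 'up': -25.8, 'depth': 211.4, 'r': 34.0, 'ang': -49.3, 'tilt': 5.9} 14.45
brass px [293.5 252.7] 86 r 83.7 right,up mm -10.5 -83.1 joint deg 7.2
```

View pics/w6.png

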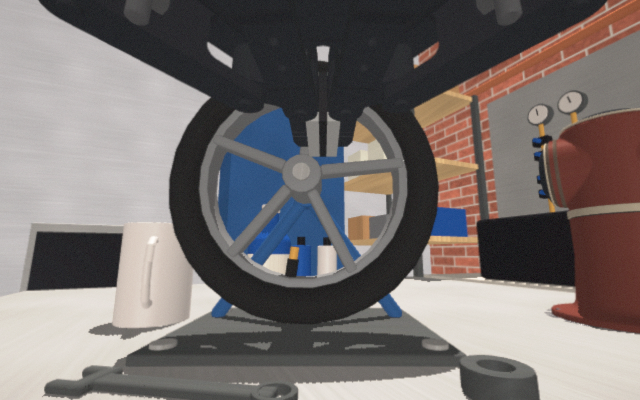

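Valve nearly at the bottom: brass end at (293,253), joint about +7° by the brass. I'll cross-check with the hub and spoke ends at (218,142), (403,163), (354,268) and (236,252).

```bash
cat > fine.py <<'E'
import sys
from h import *
np.set_printoptions(precision=1,suppress=True)
n=sys.argv[1];im=cv2.imread(f'pics/w{n}.png');T=np.load(f'T{n}.npy')
flip=lambda q:np.array([639,399])-np.array(q,float)
def wf(q,d): P=plane('wrist',flip(q),C+d*F,F,T)-C;return np.c_[P@RT,P[:,2]]*1000
# rectified front views at rim plane and spoke mid-depth ring: sample on circle r=95mm, depth of spoke face there
def samp(r,d,a):
    P=C+r*(np.cos(a)[:,None]*RT+np.sin(a)[:,None]*UP)+d*F
    return flip(project('wrist',P,T))
g=cv2.cvtColor(im,cv2.COLOR_BGR2GRAY).astype(np.float32)
# tyre/rim boundary: strongest bright->dark step outward along radial rays, tyre inner edge r=120 at depth 17..20
a=np.radians(np.r_[-170:-9:4]);rr=np.arange(.100,.140,.0005);E=[]
for t in a:
    q=np.array([samp(r,.018,np.array([t]))[0] for r in rr]).astype(np.float32)
    v=cv2.GaussianBlur(cv2.remap(g,q[:,0].reshape(1,-1),q[:,1].reshape(1,-1),cv2.INTER_LINEAR),(9,1),2)[0]
    k=np.argmin(np.gradient(v));E.append([rr[k]*np.cos(t)*1e3,rr[k]*np.sin(t)*1e3])
E=np.array(E)
for _ in range(4):
    A=np.c_[2*E,np.ones(len(E))];s=np.linalg.lstsq(A,(E**2).sum(1),rcond=None)[0];R_=np.sqrt(s[2]+s[0]**2+s[1]**2)
    res=np.hypot(*(E-s[:2]).T)-R_;E=E[abs(res)<max(2*res.std(),.7)]
print('tyre inner circle centre',s[:2],'R',R_,'n',len(E),'rms',res.std())
E
python3 fine.py 6; python3 fine.py 4
python3 - <<'E'
from h import *
np.set_printoptions(precision=1,suppress=True)
T=np.load('T6.npy');flip=lambda q:np.array([639,399])-np.array(q,float)
def wf(q,d): P=plane('wrist',flip(q),C+d*F,F,T)-C;return np.c_[P@RT,P[:,2]]*1000
print('bolt',wf([[302,172]],.062));S=wf([[218,142],[403,163],[354,268],[236,252]],.010)
print(S,np.degrees(np.arctan2(S[:,1],S[:,0]))-np.array([162,18,-54,-126]))
E
```

```text
bolt [[ 2.2 -3.4]]
[[-102.3   47.1]
 [ 118.1   21.6]
 [  58.1  -99.7]
 [ -74.   -82.4]] [-6.7 -7.6 -5.8 -5.9]Traceback (most recent call last):
  File "fine.py", line 15, in <module>
    q=np.array([samp(r,.018,np.array([t]))[0] for r in rr]).astype(np.float32)
                ~~~~^^^^^^^^^^^^^^^^^^^^^^
  File "fine.py", line 10, in samp
    return flip(project('wrist',P,T))
                ~~~~~~~^^^^^^^^^^^^^
  File "h.py", line 16, in project
    K,d,T=cam(n,Tt);Ti=np.linalg.inv(T)
          ~~~^^^^^^
  File "h.py", line 8, in cam
    c=manip.calibration(n)
ValueError: time passes only in moves, steps and waits
Traceback (most recent call last):
  File "fine.py", line 15, in <module>
    q=np.array([samp(r,.018,np.array([t]))[0] for r in rr]).astype(np.float32)
                ~~~~^^^^^^^^^^^^^^^^^^^^^^
  File "fine.py", line 10, in samp
    return flip(project('wrist',P,T))
                ~~~~~~~^^^^^^^^^^^^^
  File "h.py", line 16, in project
    K,d,T=cam(n,Tt);Ti=np.linalg.inv(T)
          ~~~^^^^^^
  File "h.py", line 8, in cam
    c=manip.calibration(n)
ValueError: time passes only in moves, steps and waits
```

```bash
sed -i 's/^def cam(n,Tt=None):/from functools import lru_cache\ncal=lru_cache(None)(manip.calibration)\ndef cam(n,Tt=None):/;s/c=manip.calibration(n)/c=cal(n)/' h.py
cat >> fine.py <<'E'
# spokes: rigid fit of 2D pattern (r=105 at depth ~11 mm): spoke centres found as bright ridges given by hand pixels
if len(sys.argv)>2:
    S=wf(eval(sys.argv[2]),.010);N=np.radians(eval(sys.argv[3]));M=np.c_[np.cos(N),np.sin(N)]
    from scipy.optimize import least_squares
    f=lambda p:(p[:2]+p[2]*M@np.array([[np.cos(p[3]),np.sin(p[3])],[-np.sin(p[3]),np.cos(p[3])]])-S).ravel()
    o=least_squares(f,[0,0,112,0]);print('spoke fit centre,R',o.x[:3],'joint deg',-np.degrees(o.x[3]),'rms',o.fun.std())
E
python3 fine.py 6 "[[218,142],[403,163],[354,268],[236,252]]" "[162,18,-54,-126]"; python3 fine.py 4;python3 fine.py 1
```

```text
tyre inner circle centre [ 0.6 -1. ] R 118.71365525638541 n 40 rms 0.2831004762335939
spoke fit centre,R [  3.5   0.2 114.8] joint deg 6.96472581354058 rms 1.2990549389842327
tyre inner circle centre [ 0.6 -1. ] R 118.56396162074115 n 37 rms 0.289256853324908
tyre inner circle centre [ 0.7 -0.6] R 118.94505773454105 n 38 rms 0.24695417662884622
```

Circle fit on the tyre gives a centre within 1 mm of my estimate, and the joint is about +7.5°. Last push goes on the right-hand spoke, from 10.5° to 18°.

```bash
echo 'C=C+.0006*RT-.001*UP' >> h.py
python3 - <<'E'
from h import *
print(*to(*tipT(-25,.075,.060)),sep='\n')
E
```

```text
[1.9, 37.9, -11.5, 0.0, 0.0, 1.0]
[2.6, 37.8, -11.5, 0.0, 0.0, 1.0]
[3.3, 37.7, -11.6, 0.0, 0.0, 1.0]
[4.0, 37.7, -11.6, 0.0, 0.0, 1.0]
```

Request:
apply_moves --pt "1 1.9 37.9 -11.5 0 0 1" --pt "1 2.6 37.8 -11.5 0 0 1" --pt "1 3.3 37.7 -11.6 0 0 1" --pt "1 4 37.7 -11.6 0 0 1" --pt "1 0 0 0 0 0 0" --pt "1 2 11 0 0 0 0" --pt "1 2 11 0 0 0 0" --pt "1 2 11 0 0 0 0" --pt "1 2 11 0 0 0 0" --pt "1 0 0 0 0 0 0"

```text
time: 15.45
tool_pos: [0.4425, -0.0593, 0.1456]
tool_rot: [0.089, 0.676, -0.209, 0.701]
contact_force: [-0.8, 1.4, -0.0]
gripper_width: 0.002
```

```bash
python3 arc.py -25 0 75 10
```

```text
{'right': 67.7, 'up': -31.1, 'depth': 14.6, 'r': 74.5, 'ang': -24.7, 'tilt': 10.0} [-0.83472278  1.40855598 -0.00503493] 15.45
[[2.9, -0.5, -1.3], [3.0, -0.5, -1.2], [3.1, -0.5, -1.1], [3.1, -0.5, -0.9], [3.1, -0.6, -0.8], [3.2, -0.6, -0.6], [3.2, -0.6, -0.5], [3.2, -0.6, -0.4], [3.2, -0.6, -0.2], [3.2, -0.6, -0.1]]
```

Request:
apply_moves --pt "1 2.9 -0.5 -1.3 0 0 0" --pt "1 3.0 -0.5 -1.2 0 0 0" --pt "1 3.1 -0.5 -1.1 0 0 0" --pt "1 3.1 -0.5 -0.9 0 0 0" --pt "1 3.1 -0.6 -0.8 0 0 0" --pt "1 3.2 -0.6 -0.6 0 0 0" --pt "1 3.2 -0.6 -0.5 0 0 0" --pt "1 3.2 -0.6 -0.4 0 0 0" --pt "1 3.2 -0.6 -0.2 0 0 0" --pt "1 0 0 0 0 0 0"

```text
time: 16.45
tool_pos: [0.4368, -0.0554, 0.1745]
tool_rot: [0.088, 0.676, -0.209, 0.702]
contact_force: [0.9, -1.2, -0.8]
gripper_width: -0.001
```

```bash
python3 arc.py -25 0 75 10|head -1
```

```text
{'right': 74.5, 'up': -2.3, 'depth': 15.8, 'r': 74.5, 'ang': -1.7, 'tilt': 10.0} [ 0.85912001 -1.17931949 -0.76935045] 16.45
```

Request:
apply_moves --pt "1 1.5 -0.3 0 0 0 0" --pt "1 1.5 -0.3 0 0 0 0" --pt "1 0 0 0 0 0 0"

```text
time: 16.75
tool_pos: [0.4367, -0.0553, 0.1774]
tool_rot: [0.089, 0.676, -0.209, 0.701]
contact_force: [0.6, 0.7, -2.5]
gripper_width: -0.004
```

```bash
python3 arc.py -25 0 75 10|head -1
```

```text
{'right': 74.5, 'up': 0.7, 'depth': 15.8, 'r': 74.6, 'ang': 0.5, 'tilt': 10.0} [ 0.5574523   0.73661104 -2.54295181] 16.75
```

Request:
apply_moves --pt "1 -8 0 0 0 0 0" --pt "1 -8.5 -47.5 0 0 0 0" --pt "1 -8.5 -47.5 0 0 0 0" --pt "1 -10 -30 17.4 0 0 -1.5" --pt "1 -10 -30.5 17.3 0 0 -1.5" --pt "1 -9.6 -30.8 17.3 0 0 -1.5" --pt "1 0 0 0 0 0 0" --pt "1 0 0 0 0 0 0"

```text
time: 17.55
tool_pos: [0.5633, 0.0989, 0.152]
tool_rot: [0.117, 0.684, -0.181, 0.697]
contact_force: [-0.7, -0.1, 0.1]
gripper_width: -0.004
```

```bash
python3 look.py 7; python3 fine.py 7
```

```text
{'right': 22.7, 'up': -24.9, 'depth': 208.2, 'r': 33.7, 'ang': -47.7, 'tilt': 5.4} 17.6
brass px [299.3 254.4] 88 r 82.4 right,up mm -3.1 -82.4 joint deg 2.1
tyre inner circle centre [-0.   0.3] R 118.89617177210114 n 39 rms 0.2322752517133081
```

View pics/w7.png

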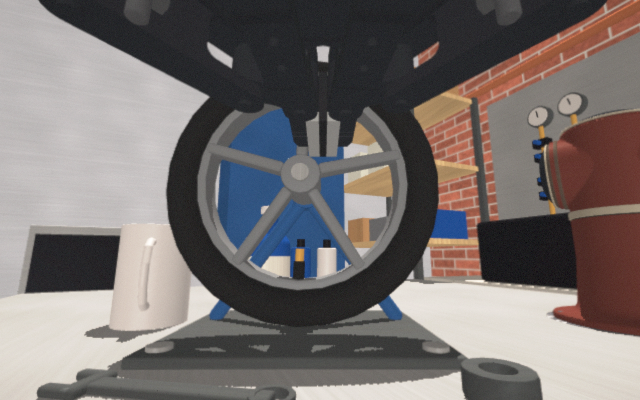

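Run:
```python
from h import *
im=cv2.imread('pics/w7.png');T=np.load('T7.npy');fl=lambda P:np.array([639,399])-project('wrist',P,T)
x0,y0,s=225,140,5
cr=cv2.convertScaleAbs(cv2.resize(im[y0:y0+145,x0:x0+155],None,fx=s,fy=s,interpolation=cv2.INTER_CUBIC),alpha=1.5,beta=10)[:600]
cr=cv2.resize(im[y0+50:y0+145,x0+20:x0+135],None,fx=6,fy=6,interpolation=cv2.INTER_CUBIC);cr=cv2.convertScaleAbs(cr,alpha=1.6,beta=15)
def ln(a,d,r0,r1,col):
    a=np.radians(a);q=[fl(C+r*(np.cos(a)*RT+np.sin(a)*UP)+dd*F)[0] for r,dd in((r0,d[0]),(r1,d[1]))]
    cv2.line(cr,*[tuple(int(round(v)) for v in (p-[x0+20,y0+50])*6+3) for p in q],col,1)
ln(-90,(0,0),.06,.11,(0,255,0))
h=lambda r:.038-(r-.02)/.092*.029+.011
for b in(-54,-126): ln(b,(h(.04),h(.11)),.04,.11,(0,0,255))
cv2.imwrite('pics/w7c.png',cr);print(cr.shape)
```

```text
(570, 690, 3)
```

View pics/w7c.png

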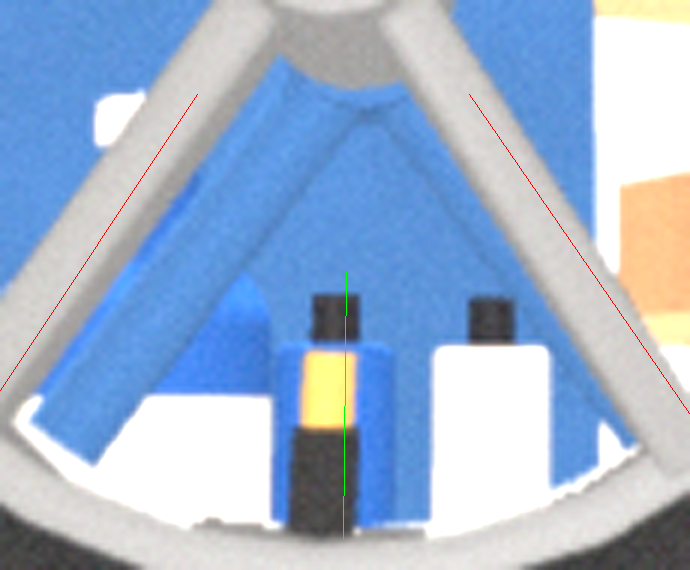

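The valve is 2° short: stem centre x≈324–330 against the vertical through the hub at 343–347. One tiny push more.

Run:
```python
from h import *
print(*to(*tipT(-20,.075,.060)),sep='\n')
```

```text
[3.0, 36.9, -11.9, 0.0, 0.0, 1.2]
[3.8, 36.8, -11.9, 0.0, 0.0, 1.2]
[4.5, 36.7, -11.9, 0.0, 0.0, 1.2]
[5.3, 36.6, -11.9, 0.0, 0.0, 1.2]
```

Request:
apply_moves --pt "1 3 36.9 -11.9 0 0 1.2" --pt "1 3.8 36.8 -11.9 0 0 1.2" --pt "1 4.5 36.7 -11.9 0 0 1.2" --pt "1 5.3 36.6 -11.9 0 0 1.2" --pt "1 0 0 0 0 0 0" --pt "1 2 11 0 0 0 0" --pt "1 2 11 0 0 0 0" --pt "1 2 11 0 0 0 0" --pt "1 2 11 0 0 0 0" --pt "1 0 0 0 0 0 0"

```text
time: 18.6
tool_pos: [0.4401, -0.0582, 0.151]
tool_rot: [0.087, 0.675, -0.211, 0.701]
contact_force: [0.4, 0.5, -0.2]
gripper_width: 0.004
```

Request:
apply_moves --pt "1 3.1 -0.5 -1.1 0 0 0" --pt "1 3.1 -0.5 -0.9 0 0 0" --pt "1 3.1 -0.6 -0.8 0 0 0" --pt "1 3.2 -0.6 -0.6 0 0 0" --pt "1 3.2 -0.6 -0.5 0 0 0" --pt "1 3.2 -0.6 -0.4 0 0 0" --pt "1 3.2 -0.6 -0.2 0 0 0" --pt "1 0 0 0 0 0 0"

```text
time: 19.4
tool_pos: [0.4368, -0.0554, 0.1741]
tool_rot: [0.086, 0.675, -0.21, 0.702]
contact_force: [0.1, -0.3, 0.2]
gripper_width: 0.003
```

```bash
python3 arc.py -25 0 75 10|head -1
```

```text
{'right': 74.5, 'up': -2.6, 'depth': 15.8, 'r': 74.5, 'ang': -2.0, 'tilt': 10.3} [ 0.12765732 -0.34001014  0.22969374] 19.4
```

Up needs to go from −2.6 to about +3.0 mm.

Request:
apply_moves --pt "1 2 -0.4 0 0 0 0" --pt "1 2 -0.4 0 0 0 0" --pt "1 1.5 -0.3 0 0 0 0" --pt "1 0 0 0 0 0 0"

```text
time: 19.8
tool_pos: [0.4366, -0.0554, 0.1789]
tool_rot: [0.086, 0.675, -0.211, 0.701]
contact_force: [0.3, 0.2, -1.8]
gripper_width: -0.002
```

```bash
python3 arc.py -25 0 75 10|head -1
```

```text
{'right': 74.6, 'up': 2.2, 'depth': 15.7, 'r': 74.7, 'ang': 1.7, 'tilt': 10.3} [ 0.32029847  0.16914207 -1.76005821] 19.8
```

Request:
apply_moves --pt "1 -8 0 0 0 0 0" --pt "1 -8.5 -47.5 0 0 0 0" --pt "1 -8.5 -47.5 0 0 0 0" --pt "1 -10 -30 17.4 0 0 -1.5" --pt "1 -10 -30.5 17.3 0 0 -1.5" --pt "1 -10 -30.8 17.3 0 0 -1.5" --pt "1 0 0 0 0 0 0" --pt "1 0 0 0 0 0 0"

```text
time: 20.6
tool_pos: [0.5633, 0.0991, 0.1544]
tool_rot: [0.115, 0.684, -0.183, 0.697]
contact_force: [0.1, 0.1, 0.5]
gripper_width: -0.002
```

```bash
python3 look.py 8; python3 fine.py 8; sleep 0; python3 look.py 9; python3 fine.py 9; python3 pose.py|head -1
python3 - <<'E'
from h import *
im=manip.grab_frame('top');ref=cv2.imread('pics/top0.png')
# stand/pitcher/jug/wrench/collar unmoved: phase shift of patches, plus stem edges near bottom
for n,(x,y,w,h) in dict(pitcher=(335,120,90,65),jug=(410,215,60,55),plate=(315,215,75,90),wrench=(245,135,50,65)).items():
    t=ref[y:y+h,x:x+w];r=cv2.matchTemplate(im[y-8:y+h+8,x-8:x+w+8],t,cv2.TM_CCOEFF_NORMED);_,m,_,l=cv2.minMaxLoc(r);print(n,l[0]-8,l[1]-8,round(m,3))
E
```

```text
{'right': 22.7, 'up': -22.4, 'depth': 208.3, 'r': 31.9, 'ang': -44.6, 'tilt': 5.7} 20.65
brass px [300.9 256.4] 87 r 83.2 right,up mm -1.2 -83.2 joint deg 0.8
tyre inner circle centre [-0.  -0.1] R 118.60458043353911 n 39 rms 0.22949427147535637
{'right': 22.7, 'up': -21.7, 'depth': 208.1, 'r': 31.4, 'ang': -43.7, 'tilt': 5.7} 20.7
brass px [300.7 256.8] 90 r 82.9 right,up mm -1.3 -82.8 joint deg 0.9
tyre inner circle centre [-0.   0.1] R 118.74406009939871 n 40 rms 0.2245002749943068
20.7 [ 0.397  0.72   1.343 -1.002  2.208  0.728] [-0.497  0.536  0.028] 0.00032801158873356614
pitcher 0 0 0.996
jug 0 0 0.99
plate 0 0 0.914
wrench 0 0 0.994
```

View pics/w9.png

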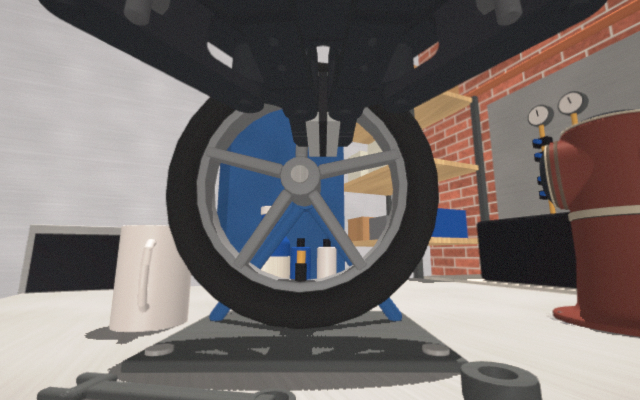

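The valve is at the bottom (brass at (301,257), within about 1°). The wheel is at rest and the tool is clear by about 0.2 m, so I'm handing in.

```bash
python3 -c "
from plant import manip
print(manip.job_done())"
```

```text
the job is handed in; nothing more can be done
None
```

I turned the wheel about 125° counter-clockwise (seen from the front), and the valve now sits at the very bottom with the stem pointing up. It took four light fingertip pushes on two spokes: one on the first, then three on the next. I drew the fingers out of the wheel between pushes, and the largest force I read was about 4 N. I handed the job in at 20.7 s.

**Wheel angle:** the last two pictures put the valve 0.8° and 0.9° from straight down. The fit to the tyre's inner edge agreed with the assumed wheel centre to about 0.1 mm. The two readings agree, so the wheel is at rest.

**Surroundings:** in the top view the pitcher, jug and wrench showed no shift. The stand plate showed no shift either, with a weaker match (0.91). I checked the collar by eye only, in the last wrist picture, and it looked unmoved. At hand-in the fingers were about 0.2 m clear of the wheel.

**A check that disagreed:** with the gripper shut, the fingertips were about 32 mm shorter than `manip.tcp_to_tips` gave. My first push therefore passed in front of the spoke without touching it. I confirmed this with the top camera and corrected the depth before pushing again.

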